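# Swing the filled jar upright and press its lid home

### The job

The jar in the white filling stand is still tilted to the side. Pull the red spring ring on its lever out along the lever, swing the jar up and let the ring's pin spring fully into the next notch, in the brass block near upright, so that the cradle is locked. Then press the blue plunger down to its stop so that it pushes the jar's lid on, let it come back up, and leave the other things on the bench where they stand.

Things in the scene. Friction and masses are not known exactly. Their poses are not given: they have to be found in the camera images.
- stand: White filling stand, bolted down: base plate 270 x 220 mm, origin at bench level under the jar and plunger. A quadrant rim of 120 mm radius stands round the pivot in the swing plane: a steel part with the long starting slot and, near upright, a brass block with the one narrow notch. Hand-clamped, its notch may be anywhere from -0.12 to +0.12 rad of cradle lean, so it has to be felt.
- pivot (a point): Point on the cradle's level hinge line, in the middle plane of the lever's pin and red ring, 105 mm above the bench, fixed on the stand. Its x axis runs along the hinge line, y level across it, z up; lever and ring swing in its y-z plane. The jar and the press plunger above it are 100 mm from here in the -x direction.
- ring_grip (a point): Centre of the top bar of the red pull ring, a flat loop 100 mm wide (its x, along the hinge line), 14 mm thick (its y, the swing direction), 44 mm tall. Top bar 16 mm tall, opening below it 76 x 18 mm. Point is 208 mm from the pivot, pin in. z points out along the lever and leans with it: a square grip on the 14 mm faces points down the lever. Pin housing begins 57 mm below this point.
- index_ring (a joint): How far the red ring and its 10 mm flat-nosed pin (0.6 mm bevel) are pulled out along the lever, in m: 0 = sprung fully in, 0.012 = pin nose just clear, riding on the smooth rim, 0.022 = end of travel. Spring: 7 N at 0, 10 N at 0.012, 12.5 N at 0.022; it cannot be parked out. It springs in by itself when over the notch, if the ring is free to slide.
- cradle (a joint): Lean of jar, lever and ring about the hinge, in rad: 0 = upright, positive = towards the pivot's +y. Starts at 0.61 to 0.80, pin in the long slot (free from 0.58 to 0.84). Outside the slot it turns stiffly (about 3 N at the ring) and stays where it is left. The notch is about 3 mm wider than the pin: under 0.02 rad of play each way once locked. End stop at -0.19.
- press_top (a point): Centre of the top face of the blue plunger head (46 mm diameter, 14 mm thick) of the lid press over the jar, 285 mm above the bench when up; it moves straight down. The white arm that carries it ends 35 mm beyond it, its top 244 mm above the bench.
- lid (a joint): How far the white lid (68 mm diameter) on the tilting jar has been pushed on, in m: 0 = loosely on, about 0.0065 = pressed home by a full stroke of the plunger with the jar upright (up to 3 mm more or less if the notch is off upright). It stays where it is pushed.
- plunger (a joint): How far the blue plunger is pressed down, in m: 0 = up, 0.020 = at its stop. Spring of 4 N at the top, 6 N at the stop; pushing the lid adds about 3 N from 0.0135 on. It returns by itself.
- jar_a_mid (a point): Bystander: centre of a closed green jar, 72 mm diameter, 120 mm tall, loose.
- jar_b_mid (a point): Bystander: centre of a closed amber jar, 72 mm diameter, 100 mm tall, loose.
- lid_stack_mid (a point): Bystander: centre of a stack of jar lids, 68 mm diameter, 56 mm tall, loose, on the side to which the jar leans.
- brush_grip (a point): Bystander: grip of a hand brush lying beyond the stand, loose.
- scale: Bystander: white bench scale, 300 x 240 mm, 70 mm tall, fixed; origin under its centre.

How it is judged (in metres and radians):
On the way, in this order (a step that is already met when the one before it is completed fails the run):
1. the red ring is pulled out of its slot with the jar still tilted (value of joint index_ring above 0.0105 m and value of joint cradle above 0.5 rad), for 0.05 s.
2. the jar is near upright and the ring's pin has sprung fully into the notch (value of joint index_ring below 0.003 m and value of joint cradle between -0.16 and 0.16 rad), for 0.2 s.
3. the blue plunger is pressed down to its stop with the jar locked (value of joint plunger above 0.0185 m and value of joint lid above 0.004 m and value of joint index_ring below 0.003 m), for 0.05 s.
At the end, for the whole second after the job is handed in: The cradle is at rest within 0.16 rad of upright with the ring's pin sprung into the notch (ring out by less than 3 mm), the lid has been pushed on by more than 4 mm, and the plunger is back up (less than 3 mm down) (all of step 2 and value of joint lid above 0.004 m and value of joint plunger below 0.003 m and velocity of joint cradle between -0.05 and 0.05 rad/s); the robot touches nothing.
It fails at once if the plunger is pressed while the jar is still tilted (value of joint plunger above 0.01 m and value of joint cradle above 0.2 rad).
It fails at once if a loose bystander is shifted by more than 30 mm (distance of any of jar_a_mid, jar_b_mid, lid_stack_mid, brush_grip from where it was at the start of the episode above 0.03 m).
It also fails if it takes over 46 s, if anything falls off the work surface, if the arm or the gripper's body presses on something with over 40 N, if the wrist force passes 120 N, or if a joint passes its speed limit or range.

### The arm

A 6-joint arm with a two-finger parallel gripper is mounted at the origin on the work surface. World frame = base frame: x ahead of the robot, y to its left, z up, the work surface at z = 0. Lengths are in mm, angles in degrees, forces in N, time in s.
With the tool pointing down it reaches from about 300 to 850 mm from the base axis. Payload 4.2 kg.
Tool frame: the origin (TCP) lies at the very end of the fingers, on their centre line; the grasp point (between the pads) lies 19 mm behind it (env.grip_depth is the distance from the TCP to the grasp point, in mm); z points along the fingers, y is the line along which they close (so a half turn about z gives the same grasp; the last joint's range is limited). The gripper opens to 91 mm and grips with 3 to 60 N. Pads are 32 mm wide; open, the fingers measure 118 mm over their backs; the gripper's body (76 mm by 178 mm) begins 60 mm behind the grasp point.
Start: joints at [75.115, 18.312, 89.639, -0, 72.044, -1.146], TCP at [136.569, 558.563, 213.976] pointing down, gripper open.
Joint ranges: [-177.97, 177.97], [-48.28, 115.42], [12.27, 149.76], [-77.06, 257.06], [2.81, 150.46], [-146.56, 146.56]. Speed limits (degrees/s): [147.25, 147.25, 180, 180, 180, 180].

### API

Orientations are given as [roll, pitch, yaw] about the fixed x, y, z axes, in that order (R = Rz(yaw) Ry(pitch) Rx(roll)).
In Python, from workcell import env, cams gives the robot as it stands.
- The arm moves only by the tool apply_moves, never from a script. Its argument "deltas" is a list of rows, each a list of 5 numbers: the shift along the tool's x, y, z in m, then the turn about the tool's z in rad, then the opening, from -1 (shut) to 1 (fully open), so that 0 is half open. In form: [[tx, ty, tz, roll, gripper], ...]. A call has 1 to 5 rows; each row is the pose to reach, as a shift and turn from the pose commanded when the call began, along the tool's axes at that moment; what a row does not reach only later rows make up. A row lasts 1/10 s, in which the tool goes at most 50 mm and 8.59 degrees, less where a joint would pass 70% of its speed; a pose out of reach is approached as far as the arm can. A call with a gripper value outside its range is refused whole. The fingers move at their own pace and stop on an object; "grip_force" is the grip in N (left out, the last holds). Time passes only in rows, so rows that repeat a pose let the fingers close. It gives the time, the measured TCP pose, the force, the opening and the grip force at its end, in the units of the state.
- env.state(): the state, without advancing time (a new reading comes with each control period).
- cams.grab_frame(name): name is "side" or "top" or "wrist"; returns the picture (420x560x3 uint8, blue, green, red); there is no depth.
- cams.get_calibration(name): a dict with "mtx" (3x3 intrinsics, pixels), "eye" and "attitude" of the camera in the world; the wrist camera has in their place "tool_from_camera" (4x4, takes a point from camera to tool coordinates, whose origin is the TCP and whose axes are the flange's). Camera axes: x right, y down, z forward; pixel columns grow to the right and rows downward; lengths in mm; the calibration is good to about 2 mm. A picture is of the moment at which its call begins: read the wrist's pose just before it. get_calibration takes no time and is no camera call.
- env.job_done(): hands the job in; it is judged then, once.
The state is a dict: "time_s": time; "qpos": joint angles; "qvel": joint speeds; "effort": joint torques, N m; "ee_pos": TCP position; "ee_rot": TCP orientation; "force": force on the tool from outside, world axes, zero at the start; "torque": the same for the moment, N m; "gripper_width": finger opening in mm; "gripper_force": force on a finger pad.
Only numpy, scipy, OpenCV 4.12 (cv2) and the standard library are available. Lean on these libraries where they do the work, as an engineer would, in place of code of your own. Each camera call takes 0.05 s, during which the arm holds its last target. There are 200 camera calls.

## Working session

There is one attempt and no reset: what is moved stays moved. The work goes in short steps, Python scripts to look and compute and a tool call to move; the robot and the scene stay as the last step left them, time stands still between calls to the robot, and variables do not carry over. Pictures are saved under pics/ and viewed, at most 10 in all, crops included, and the job is handed in when it is done.

Besides the shell and the picture viewer there is one more tool, called after "Emit:" by a JSON object that holds its "fn" and its "kwargs", one argument or row to a line. apply_moves: Moves the arm, as the interface text tells. Its arguments: {"type":"object","properties":{"deltas":{"type":"array"},"grip_force":{"type":"number"}},"required":["deltas"]}

```bash
mkdir -p pics; python3 - <<'E'
from workcell import env,cams
import cv2,numpy as np
s=env.state();print({k:np.round(s[k],3) for k in s})
a=cams.grab_frame("side");b=cams.grab_frame("top")
cv2.imwrite("pics/side0.png",a);cv2.imwrite("pics/top0.png",b)
for n in("side","top","wrist"):print(n,cams.get_calibration(n))
E
```

```text
{'time_s': np.float64(0.0), 'qpos': array([ 7.5115e+01,  1.8349e+01,  8.9707e+01, -1.0000e-03,  7.2043e+01,
       -1.1460e+00]), 'qvel': array([ 0.012, -0.067,  0.065,  0.023,  0.028,  0.031]), 'effort': array([ 1.0000e-03, -4.1247e+01, -2.3198e+01,  7.3000e-02,  4.6000e-02,
       -0.0000e+00]), 'ee_pos': array([136.441, 558.054, 213.142]), 'ee_rot': array([-1.79901e+02, -1.00000e-03,  1.66261e+02]), 'force': array([0.122, 0.545, 0.164]), 'torque': array([-0.018,  0.027, -0.025]), 'gripper_force': np.float64(0.0), 'gripper_width': np.float64(91.197)}
side {'mtx': array([[518.77241777,   0.        , 282.5853358 ],
       [  0.        , 518.77241777, 216.44315942],
       [  0.        ,   0.        ,   1.        ]]), 'eye': array([ 519.23831766, -942.93688616,  842.28700035]), 'attitude': array([-122.13825431,    0.45276065,   -2.23815722])}
top {'mtx': array([[379.82308147,   0.        , 278.26074294],
       [  0.        , 379.82308147, 210.19538088],
       [  0.        ,   0.        ,   1.        ]]), 'eye': array([ 470.30049198,  109.40416181, 1337.3917046 ]), 'attitude': array([-1.74394908e+02,  1.55905956e-01, -8.96688201e+01])}
wrist {'mtx': array([[328.00304311,   0.        , 282.62433384],
       [  0.        , 328.00304311, 209.91592336],
       [  0.        ,   0.        ,   1.        ]]), 'tool_from_camera': array([[-7.46603074e-04, -9.62804638e-01, -2.70197469e-01,
         7.67399202e+01],
       [ 9.99999636e-01, -8.30205098e-04,  1.95125871e-04,
        -8.31247471e-01],
       [-4.12187410e-04, -2.70197225e-01,  9.62804907e-01,
        -1.71206618e+02],
       [ 0.00000000e+00,  0.00000000e+00,  0.00000000e+00,
         1.00000000e+00]])}
```

View pics/side0.png

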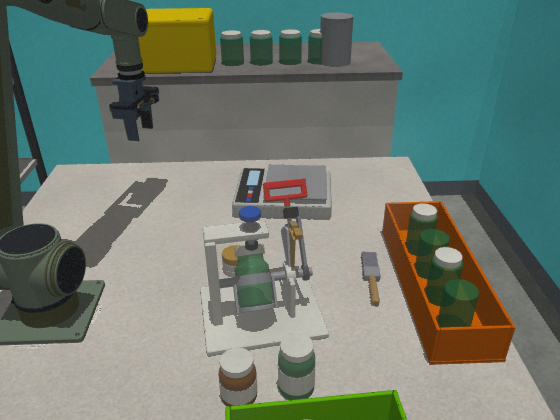

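View pics/top0.png

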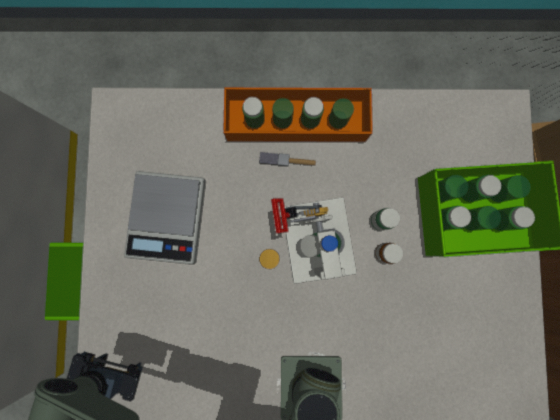

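The side view shows the blue plunger at (250,213) and the red ring at (286,190) leaning away from that camera. In the top view the ring is at (280,215), the plunger at (330,243) and the amber lid stack at (269,259). The next step is to measure the ring and the plunger.

```bash
cat > h.py <<'E'
from workcell import env,cams
import cv2,numpy as np
from scipy.spatial.transform import Rotation as R
def cam(n,s=None):
    c=cams.get_calibration(n)
    if n=="wrist":
        T=np.array(c["tool_from_camera"]);Rt=R.from_euler("xyz",s["ee_rot"],degrees=True).as_matrix()
        return c["mtx"],Rt@T[:3,:3],Rt@T[:3,3]+s["ee_pos"]
    return c["mtx"],R.from_euler("xyz",c["attitude"],degrees=True).as_matrix(),np.array(c["eye"])
def ray(C,p):
    d=C[1]@np.linalg.solve(C[0],[p[0],p[1],1.]);return C[2],d/np.linalg.norm(d)
def onz(C,p,z):
    o,d=ray(C,p);return o+d*(z-o[2])/d[2]
def tri(rs):
    A=sum(np.eye(3)-np.outer(d,d) for o,d in rs);b=sum((np.eye(3)-np.outer(d,d))@o for o,d in rs)
    return np.linalg.solve(A,b)
def mask(im,col,roi=None):
    h=cv2.cvtColor(im,cv2.COLOR_BGR2HSV)
    if col=="red": m=cv2.inRange(h,(0,170,90),(6,255,255))|cv2.inRange(h,(174,170,90),(180,255,255))
    else: m=cv2.inRange(h,(108,150,60),(125,255,255))
    if roi:
        k=np.zeros_like(m);x0,y0,x1,y1=roi;k[y0:y1,x0:x1]=255;m&=k
    return m
def big(m):
    c,_=cv2.findContours(m,cv2.RETR_EXTERNAL,cv2.CHAIN_APPROX_NONE);return max(c,key=cv2.contourArea)
E
python3 - <<'E'
from h import *
S=cv2.imread("pics/side0.png");T=cv2.imread("pics/top0.png");cs,ct=cam("side"),cam("top")
rs=big(mask(S,"red",(240,160,330,215)));rt=big(mask(T,"red",(255,185,300,245)))
bs=big(mask(S,"blue",(225,195,275,235)));bt=big(mask(T,"blue",(305,225,350,260)))
f=lambda c:cv2.minAreaRect(c)
for c in(rs,rt,bs,bt):print(f(c),cv2.contourArea(c),cv2.boundingRect(c))
ring=tri([ray(cs,f(rs)[0]),ray(ct,f(rt)[0])]);pl=tri([ray(cs,f(bs)[0]),ray(ct,f(bt)[0])])
print("ring",ring,"pl",pl,onz(ct,f(bt)[0],283))
bx=cv2.boxPoints(f(rt));print([onz(ct,p,ring[2]).round(1) for p in bx])
P=onz(ct,f(bt)[0],283);d=(ring-P)[:2];D=np.hypot(*d)
a=np.arctan2(d[1],d[0]);yaw=a-np.arccos(100/D);print("yaw",np.degrees(yaw),"sin",np.sqrt(D*D-1e4)/194,"cos",(ring[2]-105)/194)
E
```

```text
((285.44061279296875, 192.4059295654297), (23.781387329101562, 41.39354705810547), 84.2894058227539) 301.0 (264, 179, 43, 26)
((281.196533203125, 214.77743530273438), (33.680667877197266, 15.357776641845703), 81.25383758544922) 350.0 (272, 199, 18, 34)
((249.5, 211.0), (10.0, 19.0), 90.0) 151.5 (240, 206, 20, 11)
((329.25, 242.75), (14.142135620117188, 14.849241256713867), 45.0) 160.5 (322, 236, 16, 15)
ring [562.97875222 104.46021691 249.60097024] pl [483.16824818 -28.66545066 283.10930781] [484.09137961 -28.63927884 283.        ]
[array([608.5, 134. , 249.6]), array([615.5,  90.2, 249.6]), array([519.5,  75.2, 249.6]), array([512.6, 118.6, 249.6])]
yaw 9.609961118211961 sin 0.6085682651817343 cos 0.745365825954263
```

Emit:
{"fn": "apply_moves", "kwargs": {
  "deltas": [
    [-0.03,-0.02,-0.03,0,-0.1],
    [-0.065,-0.041,-0.06,0,-0.1],
    [-0.1,-0.065,-0.09,0,-0.1],
    [-0.14,-0.085,-0.115,0,-0.1],
    [-0.18,-0.11,-0.13,0,-0.1]
  ],
  "grip_force": 50
}}

```text
time_s: 0.6
ee_pos: [284.3, 410.5, 344.6]
ee_rot: [179.9, 0.1, 166.3]
force: [1.3, 0.8, -0.4]
gripper_width: 54.0
gripper_force: 0.0
```

Emit:
{"fn": "apply_moves", "kwargs": {
  "deltas": [
    [-0.04,-0.026,-0.005,0,-0.1],
    [-0.08,-0.052,-0.01,0,-0.1],
    [-0.12,-0.078,-0.015,0,-0.1],
    [-0.16,-0.102,-0.02,0,-0.1],
    [-0.2,-0.127,-0.027,0,-0.1]
  ]
}}

```text
time_s: 1.1
ee_pos: [448.0, 238.6, 369.7]
ee_rot: [-180.0, -0.0, 166.3]
force: [0.7, 0.3, -0.5]
gripper_width: 41.0
gripper_force: 0.0
```

Emit:
{"fn": "apply_moves", "kwargs": {
  "deltas": [
    [-0.036,-0.024,0,-0.1,-0.1],
    [-0.072,-0.048,0,-0.2,-0.1],
    [-0.105,-0.07,0,-0.3,-0.1],
    [-0.137,-0.09,0,-0.4,-0.1],
    [-0.137,-0.09,0,-0.4,-0.1]
  ]
}}

```text
time_s: 1.6
ee_pos: [561.4, 117.0, 368.2]
ee_rot: [-179.9, -0.1, -171.0]
force: [0.5, 0.1, 0.2]
gripper_width: 41.0
gripper_force: 0.0
```

```bash
python3 - <<'E'
from h import *
s=env.state();print(s["time_s"],s["ee_pos"],s["ee_rot"],s["qpos"],s["gripper_width"])
W=cams.grab_frame("wrist");cv2.imwrite("pics/w1.png",W);C=cam("wrist",s)
r=big(mask(W,"red"));print(cv2.boundingRect(r),cv2.contourArea(r),cv2.boxPoints(cv2.minAreaRect(r)))
E
```

```text
1.6 [561.37134633 117.00286738 368.15108639] [-1.79903299e+02 -9.43937562e-02 -1.71034113e+02] [ 10.6790459   15.30430647  72.23882766  -0.09392861  92.55410495
 -88.29102728] 41.00464918386497
(245, 148, 50, 116) 4198.5 [[243.87167 262.31357]
 [245.88339 147.64706]
 [294.95602 148.50797]
 [292.9443  263.17447]]
```

View pics/w1.png

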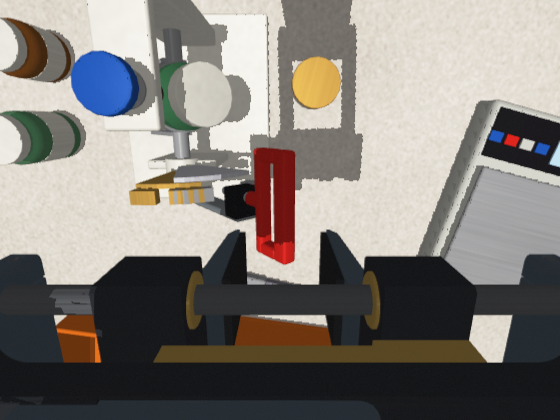

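The wrist view shows the ring below the fingers, almost square to them: top bar around (284,206), ends at rows 148 and 263, with the plunger at (105,83) and the lever black housing at (238,200).

```bash
python3 - <<'E'
from h import *
s=env.state();C=cam("wrist",s);W=cv2.imread("pics/w1.png")
for r in(175,205,235):
    x=np.where(mask(W,"red")[r])[0];x=x[(x>240)&(x<300)];print(r,x.min(),x.max(),[x[i] for i in range(1,len(x)) if x[i]-x[i-1]>1])
Rt=R.from_euler("xyz",s["ee_rot"],degrees=True).as_matrix()
for p in((284,206),(283,206),(294,206)):
    g=onz(C,p,266);print(g,"tool",Rt.T@(g-s["ee_pos"]))
m=mask(W,"blue",(60,40,145,125));b=cv2.fitEllipse(big(m));g=onz(C,b[0],283)
print(b,g,"tool",Rt.T@(g-s["ee_pos"]))
E
```

```text
175 255 294 [np.int64(274)]
205 252 293 [np.int64(275)]
235 257 293 [np.int64(275)]
[555.84828066 118.80734171 266.        ] tool [  3.6708596    0.62901076 102.54307144]
[555.98203292 117.9537641  266.        ] tool [  3.67167413  -0.23498214 102.54295622]
[554.51072403 127.34333523 266.        ] tool [  3.66271408   9.26915981 102.5442237 ]
((104.36668395996094, 83.39591217041016), (59.15357971191406, 70.73770904541016), 127.77960968017578) [479.85795777 -26.769921   283.        ] tool [ 101.44697216 -131.335083     85.76277463]
```

Emit:
{"fn": "apply_moves", "kwargs": {
  "deltas": [
    [0.003,-0.001,0.04,0,-0.1],
    [0.003,-0.001,0.075,0,-0.1],
    [0.003,-0.001,0.1,0,-0.1],
    [0.003,-0.001,0.11,0,-0.1],
    [0.003,-0.001,0.11,0,-0.1]
  ]
}}

```text
time_s: 2.15
ee_pos: [555.0, 119.5, 258.9]
ee_rot: [180.0, -0.2, -170.8]
force: [-0.1, 0.3, 0.8]
gripper_width: 41.1
gripper_force: 0.0
```

Emit:
{"fn": "apply_moves", "kwargs": {
  "deltas": [
    [0,0,0,0,-0.7],
    [0,0,0,0,-1],
    [0,0,0,0,-1],
    [0,0,0,0,-1],
    [0,0,0,0,-1]
  ],
  "grip_force": 50
}}

```text
time_s: 2.65
ee_pos: [556.9, 118.5, 260.7]
ee_rot: [-180.0, 0.1, -170.8]
force: [1.8, -2.1, 0.7]
gripper_width: 19.0
gripper_force: 50.0
```

Emit:
{"fn": "apply_moves", "kwargs": {
  "deltas": [
    [0,0.0025,-0.003,0,-1],
    [0,0.005,-0.006,0,-1],
    [0,0.0075,-0.0095,0,-1],
    [0,0.01,-0.0125,0,-1],
    [0,0.0107,-0.0135,0,-1]
  ]
}}

```text
time_s: 3.15
ee_pos: [555.3, 127.5, 271.7]
ee_rot: [-179.7, -0.0, -170.8]
force: [4.5, -6.2, -10.2]
gripper_width: 18.8
gripper_force: 50.0
```

Emit:
{"fn": "apply_moves", "kwargs": {
  "deltas": [
    [0,0,0,0,-1],
    [0,0,0,0,-1]
  ]
}}

```text
time_s: 3.35
ee_pos: [555.3, 127.4, 271.5]
ee_rot: [-179.7, -0.0, -170.8]
force: [5.5, -6.2, -9.1]
gripper_width: 18.5
gripper_force: 50.0
```

```bash
python3 - <<'E'
from h import *
s=env.state();print(s["time_s"],s["ee_pos"],s["ee_rot"],s["force"],s["gripper_width"])
S=cams.grab_frame("side");cv2.imwrite("pics/s2.png",cv2.resize(S[150:330,180:380],None,fx=3,fy=3))
E
```

```text
3.35 [555.30103497 127.41410215 271.51038309] [-1.79748577e+02 -4.83498698e-02 -1.70840625e+02] [ 5.45265206 -6.24869969 -9.09841847] 18.4500215225826
```

View pics/s2.png

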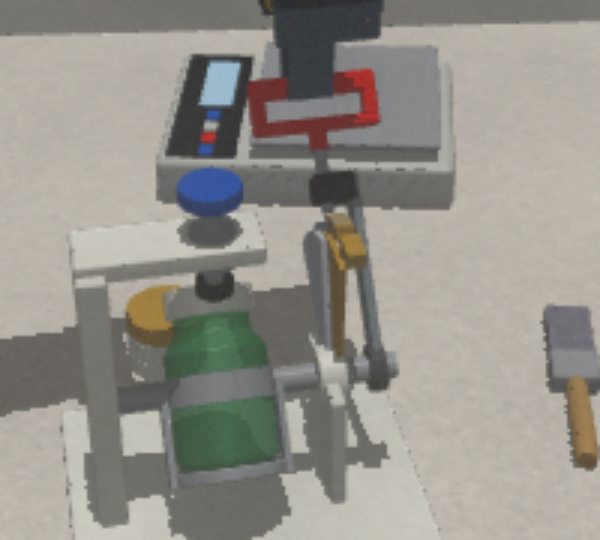

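Emit:
{"fn": "apply_moves", "kwargs": {
  "deltas": [
    [-0.001,-0.0053,-0.0041,0,-1],
    [-0.001,-0.0108,-0.0081,0,-1],
    [-0.001,-0.0182,-0.0132,0,-1],
    [-0.001,-0.0258,-0.018,0,-1],
    [-0.001,-0.0336,-0.0225,0,-1]
  ]
}}

```text
time_s: 3.9
ee_pos: [560.3, 95.7, 296.0]
ee_rot: [180.0, -0.1, -170.8]
force: [0.3, -2.8, -11.9]
gripper_width: 15.6
gripper_force: 44.6
```

Emit:
{"fn": "apply_moves", "kwargs": {
  "deltas": [
    [0,-0.008,-0.0041,0,-1],
    [0,-0.0161,-0.0079,0,-1],
    [0,-0.0244,-0.0114,0,-1],
    [0,-0.0329,-0.0146,0,-1],
    [0,-0.0414,-0.0175,0,-1]
  ]
}}

```text
time_s: 4.4
ee_pos: [566.7, 57.2, 315.1]
ee_rot: [179.7, 0.0, -170.8]
force: [-3.6, 6.2, -2.4]
gripper_width: 13.8
gripper_force: 46.6
```

```bash
python3 - <<'E'
from h import *
s=env.state();print(s["time_s"],s["ee_pos"],s["force"],s["gripper_width"])
S=cams.grab_frame("side");cv2.imwrite("pics/s3.png",cv2.resize(S[130:330,180:380],None,fx=3,fy=3))
E
```

```text
4.4 [566.71987591  57.18808319 315.07229483] [-3.56602898  6.16552948 -2.39768599] 13.811937809434085
```

View pics/s3.png

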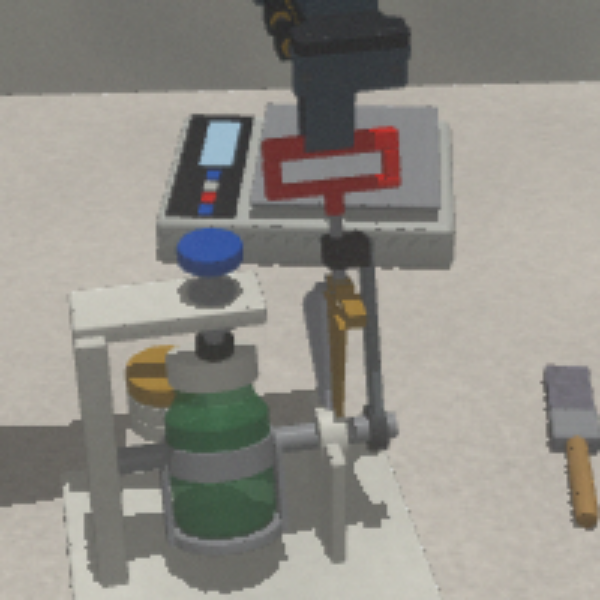

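The ring is held and pulled out (rod visible above the housing), and the jar is most of the way up. I'll release it onto the rim and push it with the +y finger.

Emit:
{"fn": "apply_moves", "kwargs": {
  "deltas": [
    [0,0,0,0,-0.34],
    [0,0,0,0,-0.34],
    [0,0,0,0,-0.34],
    [0,0,0.004,0,-0.34],
    [0,0,0.008,0,-0.34]
  ],
  "grip_force": 40
}}

```text
time_s: 4.95
ee_pos: [567.6, 55.5, 305.2]
ee_rot: [-180.0, 0.0, -170.8]
force: [0.2, -0.2, -1.0]
gripper_width: 30.2
gripper_force: 0.0
```

Emit:
{"fn": "apply_moves", "kwargs": {
  "deltas": [
    [0,-0.004,0,0,-0.34],
    [0,-0.008,0,0,-0.34],
    [0,-0.012,0,0,-0.34],
    [0,-0.016,0,0,-0.34],
    [0,-0.02,0,0,-0.34]
  ]
}}

```text
time_s: 5.45
ee_pos: [570.2, 39.2, 307.2]
ee_rot: [179.5, 0.1, -170.8]
force: [-2.9, 8.8, 7.0]
gripper_width: 30.3
gripper_force: 4.7
```

Emit:
{"fn": "apply_moves", "kwargs": {
  "deltas": [
    [0,-0.003,-0.001,0,-0.34],
    [0,-0.006,-0.002,0,-0.34],
    [0,-0.009,-0.003,0,-0.34],
    [0,-0.012,-0.004,0,-0.34],
    [0,-0.015,-0.005,0,-0.34]
  ]
}}

```text
time_s: 5.95
ee_pos: [572.7, 23.4, 311.7]
ee_rot: [179.7, 0.1, -170.8]
force: [-1.8, 6.9, 3.5]
gripper_width: 30.2
gripper_force: 3.4
```

Emit:
{"fn": "apply_moves", "kwargs": {
  "deltas": [
    [0,-0.002,-0.0005,0,-0.34],
    [0,-0.004,-0.001,0,-0.34],
    [0,-0.006,-0.0015,0,-0.34],
    [0,-0.008,-0.002,0,-0.34],
    [0,-0.01,-0.0025,0,-0.34]
  ]
}}

```text
time_s: 6.45
ee_pos: [574.4, 13.2, 313.8]
ee_rot: [179.7, 0.1, -170.8]
force: [-2.2, 6.5, 2.0]
gripper_width: 30.2
gripper_force: 2.7
```

Emit:
{"fn": "apply_moves", "kwargs": {
  "deltas": [
    [0,-0.0015,-0.0002,0,-0.34],
    [0,-0.003,-0.0004,0,-0.34],
    [0,-0.0045,-0.0006,0,-0.34],
    [0,-0.006,-0.0008,0,-0.34],
    [0,-0.0075,-0.001,0,-0.34]
  ]
}}

```text
time_s: 6.95
ee_pos: [575.9, 3.6, 314.1]
ee_rot: [-180.0, 0.0, -170.8]
force: [-0.4, 0.1, -0.7]
gripper_width: 30.4
gripper_force: 0.0
```

Emit:
{"fn": "apply_moves", "kwargs": {
  "deltas": [
    [0,-0.0015,-0.0002,0,-0.34],
    [0,-0.003,-0.0004,0,-0.34],
    [0,-0.0045,-0.0006,0,-0.34],
    [0,-0.006,-0.0008,0,-0.34]
  ]
}}

```text
time_s: 7.35
ee_pos: [576.7, -1.9, 314.8]
ee_rot: [179.9, 0.0, -170.8]
force: [-0.2, 6.3, 0.6]
gripper_width: 30.1
gripper_force: 2.5
```

Emit:
{"fn": "apply_moves", "kwargs": {
  "deltas": [
    [0,-0.001,0,0,-0.34],
    [0,-0.002,0,0,-0.34],
    [0,-0.003,0,0,-0.34]
  ]
}}

```text
time_s: 7.65
ee_pos: [576.8, -2.7, 314.8]
ee_rot: [179.7, 0.0, -170.8]
force: [-1.4, 11.1, 0.9]
gripper_width: 30.5
gripper_force: 5.1
```

Emit:
{"fn": "apply_moves", "kwargs": {
  "deltas": [
    [0,-0.0015,0,0,-0.34],
    [0,-0.003,0,0,-0.34],
    [0,-0.003,0,0,-0.34]
  ]
}}

```text
time_s: 7.95
ee_pos: [576.9, -3.2, 314.8]
ee_rot: [179.4, 0.0, -170.7]
force: [-1.9, 14.3, 2.0]
gripper_width: 30.5
gripper_force: 7.3
```

```bash
python3 - <<'E'
from h import *
s=env.state();print(s["time_s"],s["ee_pos"],s["force"],s["gripper_width"])
S=cams.grab_frame("side");cv2.imwrite("pics/s4.png",cv2.resize(S[130:330,180:380],None,fx=3,fy=3))
E
```

```text
7.95 [576.94918232  -3.20232126 314.75166071] [-1.87410553 14.25927155  1.98143688] 30.53927593552913
```

View pics/s4.png

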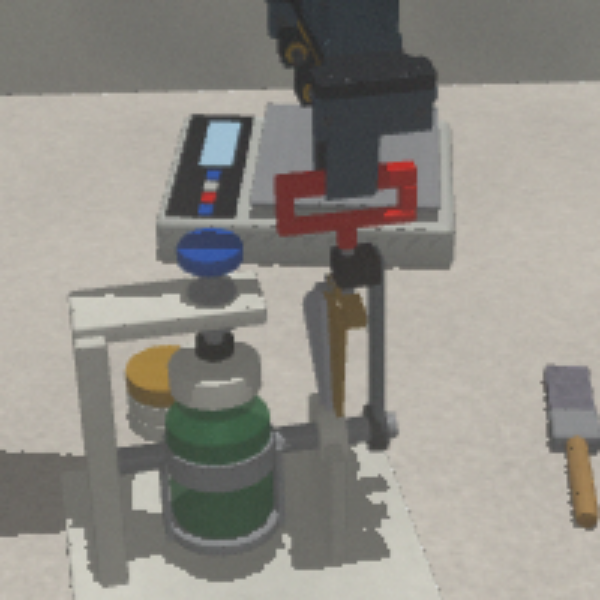

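The lever has stalled under 14 N, and the ring sits close above the housing, so it seems locked at about 0.07 rad. I'll back off, go up and check the ring height.

Emit:
{"fn": "apply_moves", "kwargs": {
  "deltas": [
    [0,0.006,0,0,-0.34],
    [0,0.014,0,0,-0.34],
    [0,0.014,-0.03,0,-0.34],
    [0,0.014,-0.065,0,-0.34],
    [0,0.014,-0.09,0,-0.34]
  ]
}}

```text
time_s: 8.5
ee_pos: [575.7, 4.9, 406.9]
ee_rot: [-179.9, 0.1, -170.9]
force: [1.2, 0.4, -0.3]
gripper_width: 29.7
gripper_force: 0.0
```

Emit:
{"fn": "apply_moves", "kwargs": {
  "deltas": [
    [0,0,0,0,-0.6],
    [0,0,0,0,-1],
    [0,0,0,0,-1]
  ]
}}

```text
time_s: 8.8
ee_pos: [575.0, 5.4, 403.1]
ee_rot: [-180.0, -0.2, -170.8]
force: [-0.4, 0.3, 0.1]
gripper_width: 9.2
gripper_force: 0.0
```

```bash
python3 - <<'E'
from h import *
s=env.state();print(s["time_s"],s["ee_pos"],s["ee_rot"],s["force"],s["gripper_width"])
S=cams.grab_frame("side");W=cams.grab_frame("wrist");cs,cw=cam("side"),cam("wrist",s)
cv2.imwrite("pics/w5.png",W)
m=mask(S,"red",(240,160,330,225));f=lambda c:cv2.minAreaRect(c)[0]
r=big(m);print(cv2.minAreaRect(r))
# side-camera ray through ring centre, met with the vertical plane of swing
xh=np.array([np.cos(np.radians(9.2)),np.sin(np.radians(9.2)),0]);yh=np.array([-xh[1],xh[0],0])
b=cv2.fitEllipse(big(mask(W,"blue",(40,20,160,180))));P=onz(cw,b[0],285);piv=P+100*xh;piv[2]=105
print("press",b,P);
Rt=R.from_euler("xyz",s["ee_rot"],degrees=True).as_matrix();print("press tool",Rt.T@(P-s["ee_pos"]))
o,d=ray(cs,f(r))
rw=big(mask(W,"red"));print("wrist ring",cv2.boundingRect(rw))
g=tri([ray(cs,f(r)),ray(cw,f(rw))]);print("ring ctr (offset)",(g-piv)@xh,(g-piv)@yh,g[2]-105)
E
```

```text
8.8 [575.03455312   5.35607453 403.09246565] [-1.79995663e+02 -1.64459534e-01 -1.70843164e+02] [-0.40531348  0.29286209  0.12258012] 9.153764426487909
((313.0, 185.0), (2.0, 8.0), 90.0)Traceback (most recent call last):
  File "<stdin>", line 9, in <module>
  File "h.py", line 25, in big
    c,_=cv2.findContours(m,cv2.RETR_EXTERNAL,cv2.CHAIN_APPROX_NONE);return max(c,key=cv2.contourArea)
                                                                           ~~~^^^^^^^^^^^^^^^^^^^^^^^
ValueError: max() iterable argument is empty
```

View pics/w5.png

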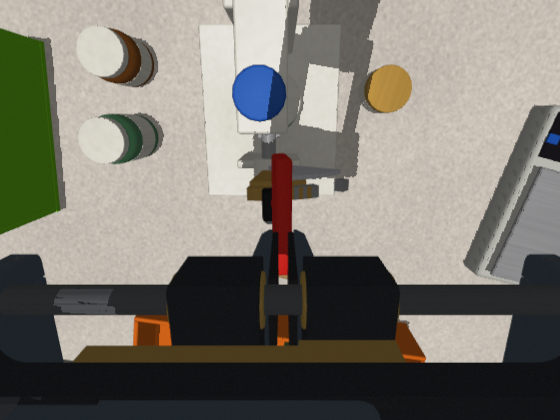

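The wrist view shows the plunger at (259,92) and the nearly upright ring at column 282. My masks missed the shaded parts, so I'll redo the measurement with looser limits.

```bash
python3 - <<'E'
from h import *
s=env.state();W=cv2.imread("pics/w5.png");S=cams.grab_frame("side");cs,cw=cam("side"),cam("wrist",s)
def red(im,roi):
    h=cv2.cvtColor(im,cv2.COLOR_BGR2HSV);m=cv2.inRange(h,(0,150,40),(8,255,255))|cv2.inRange(h,(172,150,40),(180,255,255))
    k=np.zeros_like(m);x0,y0,x1,y1=roi;k[y0:y1,x0:x1]=255;return big(m&k)
a=np.radians(9.2);xh=np.array([np.cos(a),np.sin(a),0]);yh=np.array([-xh[1],xh[0],0])
b=cv2.fitEllipse(big(mask(W,"blue",(220,50,300,135))));P=onz(cw,b[0],283);piv=P+100*xh;piv[2]=105
Rt=R.from_euler("xyz",s["ee_rot"],degrees=True).as_matrix();print("press",b,P,"tool",Rt.T@(P-s["ee_pos"]))
r=red(S,(240,165,330,225));print(cv2.boundingRect(r),cv2.contourArea(r))
o,d=ray(cs,cv2.minAreaRect(r)[0])
# along the ray: meet plane x'=0 through the pivot is near-parallel; use lean y'=L*sin with wrist ray
rw=red(W,(255,140,310,290));print(cv2.boundingRect(rw))
top=onz(cw,(282,215),310);print("bar y'",(top-piv)@yh)
for y in(8,12,16,20):
    t=((piv-o)@yh+y)/(d@yh);g=o+d*t;print(y,"x'",(g-piv)@xh,"z'",g[2]-105)
E
```

```text
press ((258.773193359375, 92.49739837646484), (51.86250686645508, 55.24970626831055), 166.47702026367188) [481.70685331 -30.33161914 283.        ] tool [ 97.49740955 -20.49253303 120.46073078]
(309, 184, 9, 13) 34.0
(271, 154, 21, 121)
bar y' 19.33416282699595
8 x' 36.68929931265361 z' 208.00201272695153
12 x' 37.76289459425253 z' 205.6878605045382
16 x' 38.83648987585131 z' 203.3737082821251
20 x' 39.910085157450226 z' 201.05955605971178
```

```bash
python3 - <<'E'
from h import *
cs=cam("side");a=np.radians(9.2);xh=np.array([np.cos(a),np.sin(a),0]);yh=np.array([-xh[1],xh[0],0])
def pr(p):
    q=cs[0]@(cs[1].T@(p-cs[2]));return (q[:2]/q[2]).round(1)
print("press now exp (250,213):",pr(np.array([481.7,-30.3,283])))
piv=np.array([481.7,-30.3,105])+100*xh
for th in(.06,.09):
  ey=yh*np.cos(th)-np.array([0,0,np.sin(th)]);ez=yh*np.sin(th)+np.array([0,0,np.cos(th)])
  for o in(0,.012):
    L=208+o*1000;print(th,o,[pr(piv+x*xh-7*ey+(L+z)*ez) for x,z in((-50,8),(50,8),(50,-36),(-50,-36))])
S=cams.grab_frame("side");cv2.imwrite("pics/s6.png",cv2.resize(S[170:220,230:340],None,fx=7,fy=7,interpolation=cv2.INTER_NEAREST))
E
```

```text
press now exp (250,213): [249.2 211.5]
0.06 0 [array([272.2, 191.4]), array([319.5, 186.4]), array([319.2, 205.2]), array([272.8, 210.4])]
0.06 0.012 [array([272. , 186.1]), array([319.6, 181.2]), array([319.3, 200.1]), array([272.7, 205.3])]
0.09 0 [array([271.7, 190. ]), array([318.7, 185.1]), array([318.6, 204.1]), array([272.4, 209.2])]
0.09 0.012 [array([271.4, 184.7]), array([318.8, 179.8]), array([318.6, 198.9]), array([272.2, 204.1])]
```

View pics/s6.png

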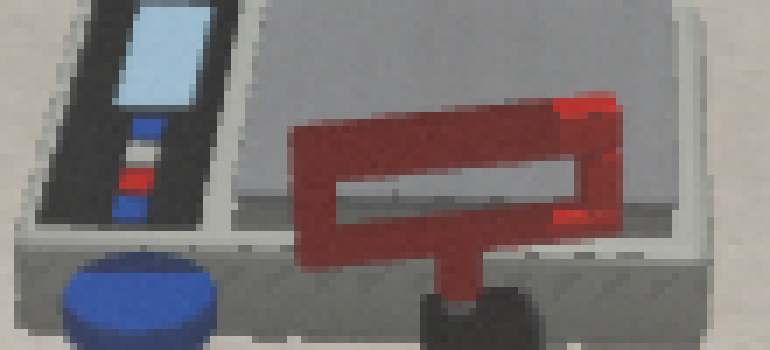

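The ring corners at (272.9,208.6) and (318.9,203.1) match the pin-in prediction for a lean of 0.09 rad. Next is the plunger.

Emit:
{"fn": "apply_moves", "kwargs": {
  "deltas": [
    [0.035,-0.007,0,0,-1],
    [0.07,-0.014,0,0,-1],
    [0.097,-0.02,0,0,-1],
    [0.097,-0.02,0.04,0,-1],
    [0.097,-0.02,0.08,0,-1]
  ]
}}

```text
time_s: 9.5
ee_pos: [482.6, -30.0, 325.0]
ee_rot: [-179.9, 0.2, -170.9]
force: [1.4, -0.2, -1.3]
gripper_width: 0.3
gripper_force: 0.0
```

Emit:
{"fn": "apply_moves", "kwargs": {
  "deltas": [
    [0,0,0.015,0,-1],
    [0,0,0.025,0,-1],
    [0,0,0.03,0,-1],
    [0,0,0.035,0,-1],
    [0,0,0.035,0,-1]
  ]
}}

```text
time_s: 10.0
ee_pos: [483.1, -29.5, 289.9]
ee_rot: [-180.0, 0.0, -170.8]
force: [-0.3, 0.2, 0.2]
gripper_width: 0.4
gripper_force: 0.0
```

Emit:
{"fn": "apply_moves", "kwargs": {
  "deltas": [
    [0,0,0.006,0,-1],
    [0,0,0.011,0,-1],
    [0,0,0.016,0,-1],
    [0,0,0.02,0,-1],
    [0,0,0.023,0,-1]
  ]
}}

```text
time_s: 10.5
ee_pos: [483.8, -29.6, 267.6]
ee_rot: [-180.0, 0.2, -170.8]
force: [1.1, -0.3, 7.3]
gripper_width: 0.6
gripper_force: 4.0
```

Emit:
{"fn": "apply_moves", "kwargs": {
  "deltas": [
    [0,0,0.002,0,-1],
    [0,0,0.004,0,-1],
    [0,0,0.005,0,-1],
    [0,0,0.005,0,-1]
  ]
}}

```text
time_s: 10.9
ee_pos: [483.9, -29.6, 264.7]
ee_rot: [-179.9, 0.3, -170.8]
force: [-2.0, 0.7, 15.9]
gripper_width: 0.6
gripper_force: 8.0
```

Emit:
{"fn": "apply_moves", "kwargs": {
  "deltas": [
    [0,0,0.002,0,-1],
    [0,0,0.004,0,-1],
    [0,0,0.004,0,-1],
    [0,0,0.004,0,-1]
  ]
}}

```text
time_s: 11.3
ee_pos: [484.0, -29.6, 264.5]
ee_rot: [-179.9, 0.5, -170.8]
force: [-7.7, 0.2, 34.9]
gripper_width: 0.4
gripper_force: 17.3
```

At the stop (35 N with no further travel). Now I'll retreat.

Emit:
{"fn": "apply_moves", "kwargs": {
  "deltas": [
    [0,0,-0.008,0,-1],
    [0,0,-0.02,0,-1],
    [0,0,-0.045,0,-1],
    [0,0,-0.085,0,-1],
    [0,0,-0.13,0,-1]
  ]
}}

```text
time_s: 11.8
ee_pos: [481.6, -29.5, 387.3]
ee_rot: [179.9, -0.3, -170.8]
force: [1.7, 0.1, -0.9]
gripper_width: 0.6
gripper_force: 0.0
```

Emit:
{"fn": "apply_moves", "kwargs": {
  "deltas": [
    [0,0,0,0,-1],
    [0,0,0,0,-1],
    [0,0,0,0,-1]
  ]
}}

```text
time_s: 12.1
ee_pos: [482.1, -29.5, 385.9]
ee_rot: [179.9, -0.2, -170.8]
force: [-0.5, -1.3, 0.4]
gripper_width: 0.2
gripper_force: 0.0
```

```bash
python3 - <<'E'
from h import *
print(env.state()["force"])
S=cams.grab_frame("side");cv2.imwrite("pics/s7.png",cv2.resize(S[150:350,180:380],None,fx=3,fy=3))
E
```

```text
[-0.51073427 -1.26213049  0.35115282]
```

View pics/s7.png

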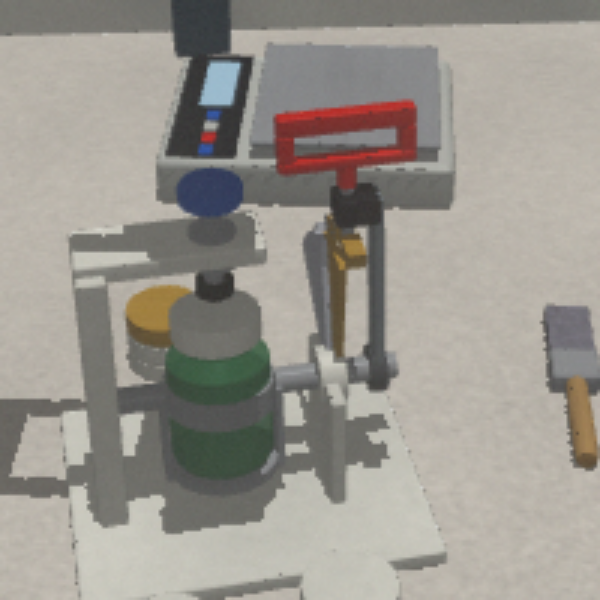

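The picture shows the plunger back up at (210,192), the ring seated against its housing, and the gripper clear of everything.

```bash
python3 -c "
from workcell import env
print(env.job_done())"
```

```text
the job is handed in; nothing more can be done
None
```

The job is handed in: the ring's pin is in the brass notch at about 0.09 rad of lean, the plunger went to its stop (35 N, no further travel) and is back up, and no bystander was touched; the lid's travel was not measured directly and no verdict came back.

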